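# Set out the brooder feeds

## Task

First clear the empty pot (white lid) off its coaster and stand it upright in the black washing-up tub; only then put the three fresh squat food pots on the coasters, each wholly on the coaster that matches its lid. Set every pot down upright rather than dropping it, and leave the two tall bottles standing where they are, although their caps have the same colours.

Things in the scene. Friction and masses are not known exactly. Their poses are not given: they have to be found in the camera images.
- pot_blue_center (a point): squat round lidded food pot, diameter 56 mm, height 48 mm, 80 to 170 g, standing upright on the table; white body with a blue lid covering its whole top. The point is its centre, 24 mm above its underside; z is up along its axis. Yaw means nothing (it is round)
- pot_yellow_center (a point): squat round lidded food pot, diameter 56 mm, height 48 mm, 80 to 170 g, standing upright on the table; white body with a yellow lid covering its whole top. The point is its centre, 24 mm above its underside; z is up along its axis. Yaw means nothing (it is round)
- pot_red_center (a point): squat round lidded food pot, diameter 56 mm, height 48 mm, 80 to 170 g, standing upright on the table; white body with a red lid covering its whole top. The point is its centre, 24 mm above its underside; z is up along its axis. Yaw means nothing (it is round)
- pot_empty_center (a point): squat round lidded food pot, diameter 56 mm, height 48 mm, 80 to 170 g, standing upright at the start; the empty one: grey body with a white lid. At the start it stands on the red coaster. The point is its centre, 24 mm above its underside; z is up along its axis. Yaw means nothing (it is round)
- coaster_blue_top (a point): flat blue coaster, a disc of diameter 80 mm and thickness 4 mm, stuck to the table. The point is the centre of its upper face, z up
- coaster_yellow_top (a point): flat yellow coaster, a disc of diameter 80 mm and thickness 4 mm, stuck to the table. The point is the centre of its upper face, z up
- coaster_red_top (a point): flat red coaster, a disc of diameter 80 mm and thickness 4 mm, stuck to the table. The point is the centre of its upper face, z up
- tub_in (a point): open black washing-up tub, fixed, square, 200 x 200 mm outside, 50 mm high, walls and floor 5 mm thick. The point is the centre of its inner floor (5 mm above the table); x and y run along its sides, z up
- bottle_blue_center (a point): bystander, loose: tall white bottle with narrow blue cap, diameter 48 mm, height 118 mm, standing upright among the pots. The point is half-way up, 59 mm above the table, z up
- bottle_red_center (a point): bystander, loose: tall white bottle with narrow red cap, diameter 48 mm, height 118 mm, standing upright among the pots. The point is half-way up, 59 mm above the table, z up

How it is judged:
On the way:
1. the empty pot stands released in the tub (x of pot_empty_center in the frame of tub_in between -0.07 and 0.07 m and y of pot_empty_center in the frame of tub_in between -0.07 and 0.07 m and z of pot_empty_center in the frame of tub_in between 0.018 and 0.03 m and angle between pot_empty_center's own z axis and vertical below 0.15 rad and linear speed of pot_empty below 0.02 m/s and contact force between the fingers and pot_empty below 0.1 N), for 0.2 s.
At the end, for the whole second after the job is handed in: The empty pot stands upright on the tub's floor, its centre within 70 mm of the tub's centre along each side; the blue, yellow and red pots stand upright (within 0.15 rad) on the coasters of their own colour, centres within 12 mm of the coasters' centres; all released and at rest (all of step 1 and horizontal distance between pot_blue_center and coaster_blue_top below 0.012 m and z of pot_blue_center in the frame of coaster_blue_top between 0.018 and 0.03 m and angle between each of pot_blue_center, pot_yellow_center, pot_red_center's own z axis and vertical below 0.15 rad and linear speed of each of pot_blue, pot_yellow, pot_red below 0.02 m/s and contact force between the fingers and pot_blue below 0.1 N and horizontal distance between pot_yellow_center and coaster_yellow_top below 0.012 m and z of pot_yellow_center in the frame of coaster_yellow_top between 0.018 and 0.03 m and contact force between the fingers and pot_yellow below 0.1 N and horizontal distance between pot_red_center and coaster_red_top below 0.012 m and z of pot_red_center in the frame of coaster_red_top between 0.018 and 0.03 m and contact force between the fingers and pot_red below 0.1 N); the robot touches nothing.
It fails at once if a fresh pot was set on its coaster before the empty pot was in the tub (((horizontal distance between pot_blue_center and coaster_blue_top below 0.012 m and z of pot_blue_center in the frame of coaster_blue_top between 0.018 and 0.03 m) or (horizontal distance between pot_yellow_center and coaster_yellow_top below 0.012 m and z of pot_yellow_center in the frame of coaster_yellow_top between 0.018 and 0.03 m) or (horizontal distance between pot_red_center and coaster_red_top below 0.012 m and z of pot_red_center in the frame of coaster_red_top between 0.018 and 0.03 m)) and not (x of pot_empty_center in the frame of tub_in between -0.07 and 0.07 m and y of pot_empty_center in the frame of tub_in between -0.07 and 0.07 m and z of pot_empty_center in the frame of tub_in between 0.018 and 0.03 m)).
It fails at once if a pot was dropped (it moved faster than 0.7 m/s out of the fingers) ((linear speed of pot_blue above 0.7 m/s and contact force between the fingers and pot_blue below 0.1 N) or (linear speed of pot_yellow above 0.7 m/s and contact force between the fingers and pot_yellow below 0.1 N) or (linear speed of pot_red above 0.7 m/s and contact force between the fingers and pot_red below 0.1 N) or (linear speed of pot_empty above 0.7 m/s and contact force between the fingers and pot_empty below 0.1 N)).
It fails at once if a tall bottle was shifted by more than 25 mm or tipped (distance of any of bottle_blue_center, bottle_red_center from where it was at the start of the episode above 0.025 m or angle between any of bottle_blue_center, bottle_red_center's own z axis and vertical above 0.4 rad).
It also fails if it takes over 99 s, if anything falls off the work surface, if the arm or the gripper's body presses on something with over 40 N, if the wrist force passes 120 N, or if a joint passes its speed limit or range.

## Robot

A 6-joint arm with a two-finger parallel gripper is mounted at the origin on the work surface. World frame = base frame: x ahead of the robot, y to its left, z up, the work surface at z = 0. Lengths are in m, angles in rad, forces in N, time in s.
With the tool pointing down it reaches from about 0.3 to 0.875 m from the base axis. Payload 4.2 kg.
Tool frame: the origin (TCP) lies between the finger pads; the fingertips stand ahead of it and the grasp point (between the pads) lies 3 mm ahead of it (bot.tip_reach is the z of the fingertips in the tool frame, in m); z points along the fingers, y is the line along which they close (so a half turn about z gives the same grasp; the last joint's range is limited). The gripper opens to 85 mm and grips with 20 to 120 N. Pads are 22 mm wide; open, the fingers measure 114 mm over their backs; the gripper's body (76 mm by 85 mm) begins 54 mm behind the grasp point. The pads swing forward as they close: fully open they stand 13 mm farther back than shut.
Start: joints at [-1.147, 0.32, 1.565, -0, 1.257, -0.02], TCP at [0.247, -0.519, 0.253] pointing down, gripper open.
Joint ranges: [-3.11, 3.11], [-0.84, 2.01], [0.21, 2.61], [-1.34, 4.49], [0.05, 2.63], [-2.56, 2.56]. Speed limits (rad/s): [2.57, 2.57, 3.14, 3.14, 3.14, 3.14].

## Interface

Orientations are given as a unit quaternion [x, y, z, w].
In Python, from rig import bot, cams, workorder gives the robot as it stands.
- The arm moves only by the tool jog_arm, never from a script. Its argument "moves" is a list of rows, each an object of numbers: "dx", "dy", "dz": the shift along the world's x, y, z in cm; "yaw": the turn about the world's z in degrees; "claw": the opening, from 0 (shut) to 1 (fully open). In form: [{"dx": .., "dy": .., "dz": .., "yaw": .., "claw": ..}, ...]. A call has 1 to 10 rows; each row is the pose to reach, as a shift and turn from the pose commanded when the call began; what a row does not reach only later rows make up. A row lasts 1/8 s, in which the tool goes at most 62.5 mm and 10.7 degrees, less where a joint would pass 70% of its speed; a pose out of reach is approached as far as the arm can. A call with a gripper value outside its range is refused whole. The fingers move at their own pace and stop on an object; "grip_force" is the grip in N (left out, the last holds). Time passes only in rows, so rows that repeat a pose let the fingers close. It gives the time, the measured TCP pose, the force and the opening at its end, in the units of the state.
- bot.observe(): the state, without advancing time (a new reading comes with each control period).
- cams.read_camera(name): name is "side" or "top" or "wrist"; returns (picture, depth): 480x640x3 uint8, blue, green, red; 480x640 float32, m along the optical axis (not along the pixel's ray), 0 where there is no reading.
- cams.camera_info(name): a dict with "camera_matrix" (3x3 intrinsics, pixels), "R" (3x3) and "t" (3): a world point X has camera coordinates R X + t; the wrist camera has in their place "mount" (4x4, takes a point from camera to tool coordinates, whose origin is the TCP and whose axes are the flange's). Camera axes: x right, y down, z forward; pixel columns grow to the right and rows downward; lengths in m; the calibration is good to about 2 mm. A picture is of the moment at which its call begins: read the wrist's pose just before it. camera_info takes no time and is no camera call.
- workorder.close_job(): hands the job in, once; it reports no verdict.
Trained networks look in the newest picture that a camera, given by its name, has taken for a name from the list of things; names that differ only in an ending like _2 or _b are one class to them, and where a whole thing is asked for, a point or a joint stands for the part that bears it (a point fixed in the world has none). Each returns a list of dicts, best first, with "score" (0 to 1); they miss things now and then, are a little off and sometimes report something else, mostly with a low value. They report only what shows in the picture. A call takes as long as a camera call.
- cams.regions_of(camera, name): "mask" (480x640 bool, what is visible of it) and "position" ([row, column] in pixels, amid what is visible of it).
- cams.landmark_of(camera, name): "position" ([row, column] in pixels: a listed point, or the origin of a listed thing).
The state is a dict: "t": time; "joint_pos": joint angles; "joint_velocities": joint speeds; "effort": joint torques, N m; "position": TCP position; "orientation": TCP orientation; "contact_force": force on the tool from outside, world axes, zero at the start; "wrist_torque": the same for the moment, N m; "opening": opening from 0.0 (shut) to 1.0 (fully open).
Only numpy, scipy, OpenCV 4.12 (cv2) and the standard library are available. Lean on these libraries where they do the work, as an engineer would, in place of code of your own. Each camera call takes 0.05 s, during which the arm holds its last target. There are 200 camera calls.

## Working session

There is one attempt and no reset: what is moved stays moved. The work goes in short steps, Python scripts to look and compute and a tool call to move; the robot and the scene stay as the last step left them, time stands still between calls to the robot, and variables do not carry over. Pictures are saved under pics/ and viewed, on a budget of 14 in all, crops included, one or two more only if the job needs it, and the job is handed in when it is done.

Besides the shell and the picture viewer there is one more tool, called as a command line: name --argument value ..., lists and objects as JSON in quotes. jog_arm: Moves the arm, as the interface text tells. Its arguments: {"type":"object","properties":{"moves":{"type":"array"},"grip_force":{"type":"number"}},"required":["moves"]}

```bash
mkdir -p pics
cat > h.py <<'E'
import numpy as np,cv2
from rig import bot,cams,workorder
def world(cam,px,depth,info):
    r,c=px; K=np.array(info["camera_matrix"]); d=depth
    p=np.linalg.inv(K)@[c,r,1]*d
    return np.array(info["R"]).T@(p-np.array(info["t"]))
def at_z(cam,px,z):
    i=cams.camera_info(cam);R=np.array(i["R"]);t=np.array(i["t"])
    ray=R.T@np.linalg.inv(i["camera_matrix"])@[px[1],px[0],1];o=-R.T@t
    return o+ray*(z-o[2])/ray[2]
E
python3 - <<'E'
from h import *
for c in("top","side"):
    im,d=cams.read_camera(c);cv2.imwrite(f"pics/{c}0.png",im);i=cams.camera_info(c);print(c,-np.array(i["R"]).T@i["t"])
    for n in "pot_blue pot_yellow pot_red pot_empty bottle_blue bottle_red".split():
        for q in cams.landmark_of(c,n+"_center")[:2]:
            print(n,round(q["score"],2),np.round(q["position"]),at_z(c,q["position"],.059 if "bot" in n else .028 if "emp" in n else .024).round(3))
    for n in "coaster_blue_top coaster_yellow_top coaster_red_top tub_in".split():
        for q in cams.landmark_of(c,n)[:2]:
            print(n,round(q["score"],2),np.round(q["position"]),at_z(c,q["position"],.004).round(3))
s=bot.observe();print(s["t"],s["position"],s["orientation"],bot.tip_reach)
E
```

```text
top [ 0.38443611 -0.01413338  1.30043711]
pot_blue 0.72 [274. 217.] [0.469 0.241 0.024]
pot_red 0.97 [235. 172.] [0.565 0.351 0.024]
pot_empty 0.65 [276. 218.] [0.462 0.238 0.028]
pot_empty 0.61 [215. 225.] [0.61  0.221 0.028]
bottle_blue 0.76 [259. 317.] [ 0.496 -0.001  0.059]
bottle_red 0.71 [280. 256.] [0.451 0.143 0.059]
coaster_blue_top 0.69 [202. 273.] [0.644 0.105 0.004]
coaster_yellow_top 0.57 [204. 333.] [ 0.637 -0.043  0.004]
coaster_red_top 0.84 [215. 228.] [0.614 0.218 0.004]
tub_in 0.86 [272. 472.] [ 0.461 -0.377  0.004]
tub_in 0.53 [279. 260.] [0.456 0.14  0.004]
side [0.48354596 0.72209574 0.78844189]
pot_blue 0.74 [361. 382.] [0.462 0.236 0.024]
pot_yellow 0.92 [216. 392.] [ 0.456 -0.145  0.024]
pot_red 0.71 [424. 316.] [0.562 0.361 0.024]
pot_empty 0.56 [344. 300.] [0.61  0.219 0.028]
bottle_blue 0.77 [250. 371.] [0.495 0.    0.059]
bottle_blue 0.66 [346. 299.] [0.605 0.243 0.059]
bottle_red 0.92 [305. 388.] [0.457 0.139 0.059]
coaster_blue_top 0.59 [297. 294.] [0.643 0.093 0.004]
coaster_yellow_top 0.81 [248. 306.] [ 0.639 -0.046  0.004]
coaster_red_top 0.88 [355. 298.] [0.613 0.225 0.004]
tub_in 0.67 [159. 394.] [ 0.453 -0.398  0.004]
1.1 [ 0.24690412 -0.51932575  0.25335354] [9.75479371e-01 2.20090868e-01 1.03533763e-05 7.85753225e-05] 0.022
```

View pics/top0.png

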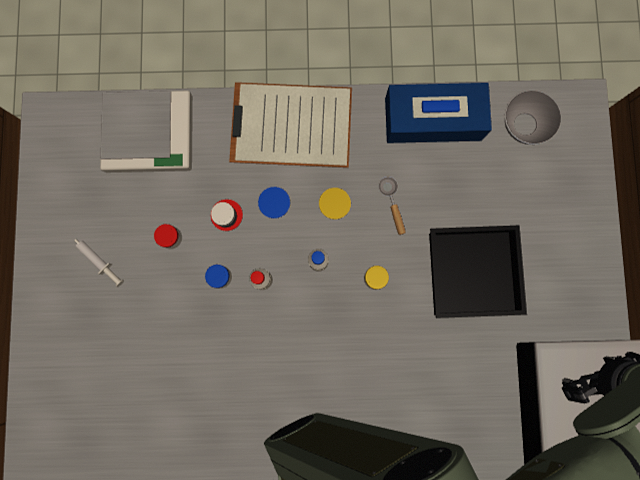

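View pics/side0.png

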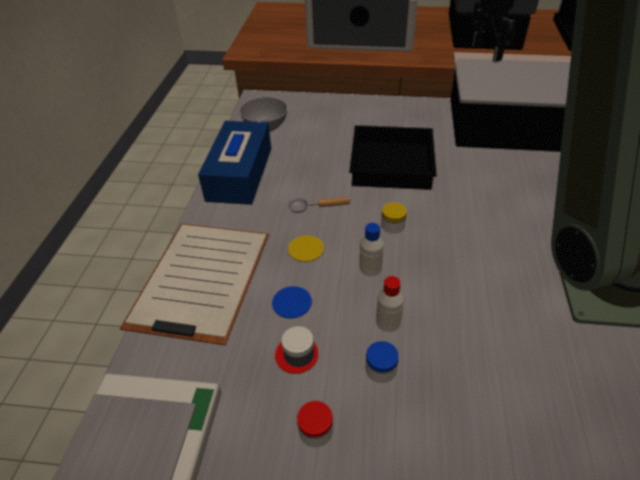

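The pictures show, in top-view pixels (column, row):
- **Pots:** red (166,236), blue (217,276), yellow (377,277), and the empty pot (223,214) on the red coaster.
- **Coasters:** blue (274,202) and yellow (335,203).
- **Bottle caps:** red (258,277) and blue (318,258).
- **Tub:** (478,271).

Next I'll refine these positions with colour and depth.

```bash
cat >> h.py <<'E'
def cloud(cam):
    im,d=cams.read_camera(cam);i=cams.camera_info(cam)
    v,u=np.mgrid[:480,:640];K=np.array(i["camera_matrix"])
    P=np.stack([(u-K[0,2])/K[0,0]*d,(v-K[1,2])/K[1,1]*d,d],-1)-np.array(i["t"])
    return im,P@np.array(i["R"])
H={"red":lambda h:(h<8)|(h>172),"yellow":lambda h:(h>18)&(h<35),"blue":lambda h:(h>100)&(h<130),"white":None}
def find(cam,colour,xy,z,rad=.06,cl=None):
    """circle centre from pixels of a colour, intersected with plane z"""
    im,P=cl if cl is not None else cloud(cam)
    hsv=cv2.cvtColor(im,cv2.COLOR_BGR2HSV).astype(int)
    m=((hsv[...,1]<60)&(hsv[...,2]>130)) if colour=="white" else H[colour](hsv[...,0])&(hsv[...,1]>120)&(hsv[...,2]>60)
    m&=(np.hypot(P[...,0]-xy[0],P[...,1]-xy[1])<rad)&(abs(P[...,2]-z)<(.007 if z>.02 else .006))
    pts=np.argwhere(m)
    if len(pts)<30:return None
    W=np.array([at_z(cam,p,z)[:2] for p in pts]).astype(np.float32)
    (cx,cy),r=cv2.minEnclosingCircle(W)
    return np.round([cx,cy,r,*W.mean(0),len(pts),np.median(P[m][:,2])],4)
E
python3 - <<'E'
from h import *
for cam in("top","side"):
    cl=cloud(cam)
    for n,c,xy,z in [("Pb","blue",(.465,.24),.048),("Py","yellow",(.456,-.145),.048),("Pr","red",(.563,.356),.048),("Pe","white",(.61,.22),.052),("Cb","blue",(.644,.1),.004),("Cy","yellow",(.638,-.045),.004),("Cr","red",(.613,.22),.004),("Bb","blue",(.495,0),.118),("Br","red",(.455,.14),.118)]:
        print(cam,n,find(cam,c,xy,z,cl=cl))
    im,P=cl
    m=(abs(P[...,2]-.05)<.006)&(abs(P[...,0]-.46)<.14)&(abs(P[...,1]+.38)<.14)&(im.max(-1)<70)
    Q=P[m];print("tub rim",Q.min(0),Q.max(0),cv2.minAreaRect(Q[:,:2].astype(np.float32)))
E
```

```text
top Pb [4.621e-01 2.369e-01 2.770e-02 4.620e-01 2.369e-01 4.270e+02 4.760e-02]
top Py [ 4.506e-01 -1.400e-01  2.790e-02  4.505e-01 -1.400e-01  4.280e+02
  4.800e-02]
top Pr [5.601e-01 3.587e-01 2.870e-02 5.610e-01 3.589e-01 4.220e+02 4.760e-02]
top Pe [6.102e-01 2.231e-01 2.710e-02 6.102e-01 2.228e-01 3.920e+02 5.150e-02]
top Cb [6.448e-01 1.043e-01 3.970e-02 6.447e-01 1.044e-01 7.570e+02 3.500e-03]Traceback (most recent call last):
  File "<stdin>", line 5, in <module>
  File "h.py", line 25, in find
    W=np.array([at_z(cam,p,z)[:2] for p in pts]).astype(np.float32)
                ~~~~^^^^^^^^^
  File "h.py", line 8, in at_z
    i=cams.camera_info(cam);R=np.array(i["R"]);t=np.array(i["t"])
ValueError: time passes only in moves, steps and waits
```

```bash
sed -i 's/^def at_z/import functools\n@functools.cache\ndef cinfo(c): return cams.camera_info(c)\ndef at_z/; s/i=cams.camera_info(cam)/i=cinfo(cam)/' h.py
cat > scan.py <<'E'
from h import *
import sys
for cam in("top","side"):
    cl=cloud(cam)
    for n,c,xy,z in [("Pb","blue",(.465,.24),.048),("Py","yellow",(.456,-.145),.048),("Pr","red",(.563,.356),.048),("Pe","white",(.61,.22),.052),("Cb","blue",(.644,.1),.004),("Cy","yellow",(.638,-.045),.004),("Cr","red",(.613,.22),.004),("Bb","blue",(.495,0),.118),("Br","red",(.455,.14),.118)]:
        print(cam,n,find(cam,c,xy,z,cl=cl))
    im,P=cl
    m=(abs(P[...,2]-.05)<.006)&(abs(P[...,0]-.46)<.14)&(abs(P[...,1]+.38)<.14)&(im.max(-1)<70)
    Q=P[m];print("tub rim",Q.min(0),Q.max(0),cv2.minAreaRect(Q[:,:2].astype(np.float32)))
E
python3 scan.py
```

```text
top Pb [4.617e-01 2.369e-01 2.770e-02 4.620e-01 2.366e-01 4.200e+02 4.750e-02]
top Py [ 4.506e-01 -1.400e-01  2.790e-02  4.504e-01 -1.400e-01  4.310e+02
  4.820e-02]
top Pr [5.601e-01 3.587e-01 2.870e-02 5.610e-01 3.592e-01 4.170e+02 4.760e-02]
top Pe [6.102e-01 2.231e-01 2.710e-02 6.101e-01 2.229e-01 3.890e+02 5.190e-02]
top Cb [6.445e-01 1.046e-01 3.970e-02 6.446e-01 1.044e-01 7.540e+02 3.700e-03]
top Cy [ 6.393e-01 -4.670e-02  4.020e-02  6.391e-01 -4.630e-02  7.760e+02
  3.800e-03]
top Cr [6.159e-01 2.225e-01 4.000e-02 6.146e-01 2.102e-01 2.750e+02 3.700e-03]
top Bb [ 4.940e-01 -3.000e-03  1.440e-02  4.940e-01 -2.900e-03  1.250e+02
  1.175e-01]
top Br [4.520e-01 1.331e-01 1.480e-02 4.523e-01 1.330e-01 1.360e+02 1.172e-01]
tub rim [ 0.3536477  -0.48646887  0.04402148] [ 0.56603973 -0.27118248  0.0559658 ] ((0.45993077754974365, -0.3787049353122711), (0.21083113551139832, 0.21319496631622314), 0.7738139033317566)
side Pb [4.638e-01 2.404e-01 2.900e-02 4.633e-01 2.406e-01 7.320e+02 4.870e-02]
side Py [ 4.502e-01 -1.353e-01  3.280e-02  4.513e-01 -1.362e-01  3.740e+02
  4.860e-02]
side Pr [5.622e-01 3.621e-01 2.920e-02 5.622e-01 3.625e-01 1.005e+03 4.860e-02]
side Pe [6.119e-01 2.236e-01 2.750e-02 6.117e-01 2.240e-01 6.390e+02 5.260e-02]
side Cb [6.454e-01 1.051e-01 3.970e-02 6.453e-01 1.061e-01 9.710e+02 4.400e-03]
side Cy [ 6.396e-01 -4.590e-02  4.130e-02  6.395e-01 -4.510e-02  7.650e+02
  4.500e-03]
side Cr [6.167e-01 2.234e-01 4.020e-02 6.191e-01 2.391e-01 5.060e+02 4.400e-03]
side Bb [4.951e-01 1.900e-03 1.770e-02 4.949e-01 7.000e-04 1.360e+02 1.181e-01]
side Br [4.532e-01 1.379e-01 1.790e-02 4.536e-01 1.369e-01 2.030e+02 1.182e-01]
tub rim [ 0.35329679 -0.48908132  0.04410169] [ 0.56657578 -0.26870112  0.05538708] ((0.4597650170326233, -0.3785390257835388), (0.21163539588451385, 0.21953117847442627), 0.8863815069198608)
```

jog_arm --moves '[{"dx":18,"dy":37,"dz":-5,"yaw":65,"claw":1},{"dx":18,"dy":37,"dz":-5,"yaw":65,"claw":1},{"dx":18,"dy":37,"dz":-5,"yaw":65,"claw":1},{"dx":18,"dy":37,"dz":-5,"yaw":65,"claw":1},{"dx":18,"dy":37,"dz":-5,"yaw":65,"claw":1},{"dx":18,"dy":37,"dz":-5,"yaw":65,"claw":1},{"dx":18,"dy":37,"dz":-5,"yaw":65,"claw":1},{"dx":18,"dy":37,"dz":-5,"yaw":65,"claw":1}]' --grip_force 50

```text
t: 2.25
position: [0.4275, -0.1473, 0.2031]
orientation: [0.703, 0.711, 0.0, -0.0]
contact_force: [-0.8, -0.4, 0.4]
opening: 1.0
```

jog_arm --moves '[{"dx":18.3,"dy":37,"dz":0},{"dx":18.3,"dy":37,"dz":0},{"dx":18.3,"dy":37,"dz":0},{"dx":18.3,"dy":37,"dz":0},{"dx":18.3,"dy":37,"dz":0},{"dx":18.3,"dy":37,"dz":0},{"dx":18.3,"dy":37,"dz":0},{"dx":18.3,"dy":37,"dz":-6},{"dx":18.3,"dy":37,"dz":-10},{"dx":18.3,"dy":37,"dz":-10}]'

```text
$.moves[0]: bad value
```

Run:
```python
from h import *
s=bot.observe();im,d=cams.read_camera("wrist");print(s["position"],s["joint_pos"],s["contact_force"])
i=cams.camera_info("wrist");print(np.round(i["mount"],3));cv2.imwrite("pics/w1.png",im)
```

```text
[ 0.42752698 -0.1472581   0.20313147] [-3.57354428e-01  1.69190838e-01  1.90778623e+00  3.56953704e-04
  1.06499633e+00 -3.69441693e-01] [-0.8472913  -0.41808834  0.37500206]
[[-0.001 -0.945 -0.328  0.085]
 [ 1.    -0.001 -0.001  0.001]
 [ 0.001 -0.328  0.945 -0.12 ]
 [ 0.     0.     0.     1.   ]]
```

View pics/w1.png

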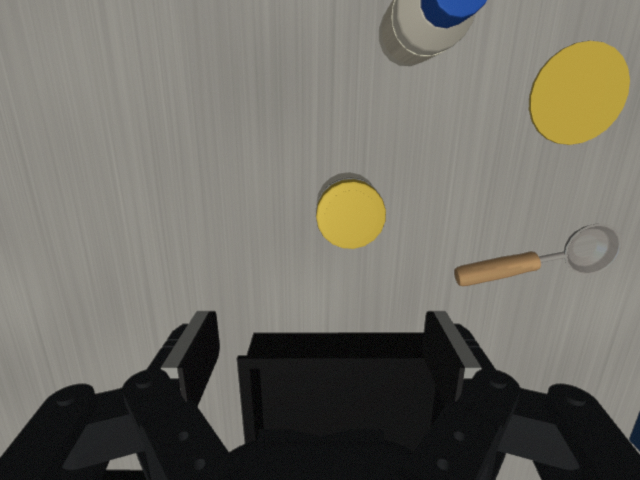

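The move was refused, probably because every row needs all five fields. The wrist view from the old pose shows the yellow pot at (351,215), the yellow coaster at (580,92) and the blue-capped bottle at the top edge.

jog_arm --moves '[{"dx":18.3,"dy":37,"dz":0,"yaw":0,"claw":1},{"dx":18.3,"dy":37,"dz":0,"yaw":0,"claw":1},{"dx":18.3,"dy":37,"dz":0,"yaw":0,"claw":1},{"dx":18.3,"dy":37,"dz":0,"yaw":0,"claw":1},{"dx":18.3,"dy":37,"dz":0,"yaw":0,"claw":1},{"dx":18.3,"dy":37,"dz":0,"yaw":0,"claw":1},{"dx":18.3,"dy":37,"dz":0,"yaw":0,"claw":1},{"dx":18.3,"dy":37,"dz":-5,"yaw":0,"claw":1},{"dx":18.3,"dy":37,"dz":-10,"yaw":0,"claw":1},{"dx":18.3,"dy":37,"dz":-10,"yaw":0,"claw":1}]'

```text
t: 3.55
position: [0.6078, 0.2183, 0.0995]
orientation: [0.705, 0.709, -0.004, -0.002]
contact_force: [-0.6, -0.6, 0.4]
opening: 1.0
```

jog_arm --moves '[{"dx":0,"dy":0,"dz":0,"yaw":0,"claw":1},{"dx":0,"dy":0,"dz":-3,"yaw":0,"claw":1},{"dx":0,"dy":0,"dz":-5,"yaw":0,"claw":1},{"dx":0,"dy":0,"dz":-7,"yaw":0,"claw":1},{"dx":0,"dy":0,"dz":-7,"yaw":0,"claw":1},{"dx":0,"dy":0,"dz":-7,"yaw":0,"claw":1}]'

```text
t: 4.3
position: [0.6115, 0.2209, 0.0358]
orientation: [0.705, 0.71, 0.002, 0.001]
contact_force: [1.3, 0.3, 0.9]
opening: 0.992
```

jog_arm --moves '[{"dx":0,"dy":0.1,"dz":-0.1,"yaw":0,"claw":1},{"dx":0,"dy":0.1,"dz":-0.1,"yaw":0,"claw":0},{"dx":0,"dy":0.1,"dz":-0.1,"yaw":0,"claw":0},{"dx":0,"dy":0.1,"dz":-0.1,"yaw":0,"claw":0},{"dx":0,"dy":0.1,"dz":-0.1,"yaw":0,"claw":0},{"dx":0,"dy":0.1,"dz":-0.1,"yaw":0,"claw":0},{"dx":0,"dy":0.1,"dz":-0.1,"yaw":0,"claw":0},{"dx":0,"dy":0.1,"dz":-0.1,"yaw":0,"claw":0}]' --grip_force 50

```text
t: 5.3
position: [0.6104, 0.2219, 0.0331]
orientation: [0.704, 0.71, 0.001, 0.0]
contact_force: [-0.4, 0.1, 5.8]
opening: 0.648
```

jog_arm --moves '[{"dx":0,"dy":0,"dz":2,"yaw":0,"claw":0},{"dx":0,"dy":0,"dz":6,"yaw":0,"claw":0},{"dx":0,"dy":0,"dz":11,"yaw":0,"claw":0},{"dx":0,"dy":0,"dz":15,"yaw":0,"claw":0},{"dx":-0.5,"dy":-2,"dz":17,"yaw":0,"claw":0},{"dx":-1.5,"dy":-6,"dz":17,"yaw":0,"claw":0},{"dx":-2.7,"dy":-11,"dz":17,"yaw":0,"claw":0},{"dx":-4,"dy":-16,"dz":17,"yaw":0,"claw":0},{"dx":-5.2,"dy":-21,"dz":17,"yaw":0,"claw":0},{"dx":-6.5,"dy":-26,"dz":17,"yaw":0,"claw":0}]'

```text
t: 6.55
position: [0.5426, -0.0408, 0.2008]
orientation: [0.705, 0.71, -0.001, -0.001]
contact_force: [1.0, 0.6, -1.4]
opening: 0.642
```

jog_arm --moves '[{"dx":-1.2,"dy":-5,"dz":0,"yaw":0,"claw":0},{"dx":-2.5,"dy":-10,"dz":0,"yaw":0,"claw":0},{"dx":-3.7,"dy":-15,"dz":0,"yaw":0,"claw":0},{"dx":-5,"dy":-20,"dz":0,"yaw":0,"claw":0},{"dx":-6.2,"dy":-25,"dz":0,"yaw":0,"claw":0},{"dx":-7.5,"dy":-30,"dz":0,"yaw":0,"claw":0},{"dx":-8.3,"dy":-33,"dz":0,"yaw":0,"claw":0},{"dx":-8.5,"dy":-34.3,"dz":0,"yaw":0,"claw":0},{"dx":-8.5,"dy":-34.3,"dz":-4,"yaw":0,"claw":0},{"dx":-8.5,"dy":-34.3,"dz":-8,"yaw":0,"claw":0}]'

```text
t: 7.8
position: [0.4592, -0.3807, 0.1211]
orientation: [0.704, 0.71, 0.0, -0.0]
contact_force: [-0.1, -0.0, -0.9]
opening: 0.644
```

jog_arm --moves '[{"dx":0,"dy":0,"dz":-3,"yaw":0,"claw":0},{"dx":0,"dy":0,"dz":-5.5,"yaw":0,"claw":0},{"dx":0,"dy":0,"dz":-7.3,"yaw":0,"claw":0},{"dx":0,"dy":0,"dz":-8,"yaw":0,"claw":0},{"dx":0,"dy":0,"dz":-8.4,"yaw":0,"claw":0},{"dx":0,"dy":0,"dz":-8.6,"yaw":0,"claw":0},{"dx":0,"dy":0,"dz":-8.6,"yaw":0,"claw":0},{"dx":0,"dy":0,"dz":-8.6,"yaw":0,"claw":0}]'

```text
t: 8.8
position: [0.4601, -0.3815, 0.0368]
orientation: [0.704, 0.71, 0.0, 0.0]
contact_force: [-0.4, 0.0, -1.3]
opening: 0.644
```

jog_arm --moves '[{"dx":0,"dy":0,"dz":-0.2,"yaw":0,"claw":0},{"dx":0,"dy":0,"dz":-0.3,"yaw":0,"claw":0},{"dx":0,"dy":0,"dz":-0.3,"yaw":0,"claw":0}]'

```text
t: 9.18
position: [0.46, -0.3814, 0.0341]
orientation: [0.704, 0.71, 0.0, 0.0]
contact_force: [-1.2, 1.0, 3.9]
opening: 0.639
```

Contact with the tub floor, so release and lift.

jog_arm --moves '[{"dx":0,"dy":0,"dz":0,"yaw":0,"claw":0.8},{"dx":0,"dy":0,"dz":0,"yaw":0,"claw":1},{"dx":0,"dy":0,"dz":0,"yaw":0,"claw":1},{"dx":0,"dy":0,"dz":0,"yaw":0,"claw":1},{"dx":0,"dy":0,"dz":3,"yaw":0,"claw":1},{"dx":0,"dy":0,"dz":8,"yaw":0,"claw":1},{"dx":0,"dy":0,"dz":12,"yaw":0,"claw":1},{"dx":0,"dy":0,"dz":16,"yaw":0,"claw":1}]'

```text
t: 10.18
position: [0.4598, -0.3812, 0.1947]
orientation: [0.704, 0.71, 0.0, 0.0]
contact_force: [0.3, -0.1, 0.4]
opening: 1.003
```

Run:
```python
from h import *
s=bot.observe();print(s["position"])
for c in("top","side"):
    cl=cloud(c);cv2.imwrite(f"pics/{c}1.png",cl[0])
    print(c,find(c,"white",(.46,-.38),.053,cl=cl),find(c,"red",(.616,.223),.004,cl=cl),find(c,"yellow",(.45,-.14),.048,cl=cl))
```

```text
[ 0.45977658 -0.38121209  0.19473835]
top [ 4.594e-01 -3.791e-01  2.750e-02  4.593e-01 -3.791e-01  4.220e+02
  5.340e-02] [6.158e-01 2.225e-01 4.000e-02 6.155e-01 2.224e-01 7.750e+02 3.300e-03] [ 4.503e-01 -1.402e-01  2.800e-02  4.505e-01 -1.400e-01  4.250e+02
  4.790e-02]
side [ 4.602e-01 -3.786e-01  2.570e-02  4.601e-01 -3.783e-01  1.820e+02
  5.380e-02] [6.162e-01 2.230e-01 4.090e-02 6.164e-01 2.239e-01 1.339e+03 4.400e-03] [ 4.523e-01 -1.363e-01  3.220e-02  4.515e-01 -1.365e-01  3.700e+02
  4.870e-02]
```

View pics/side1.png

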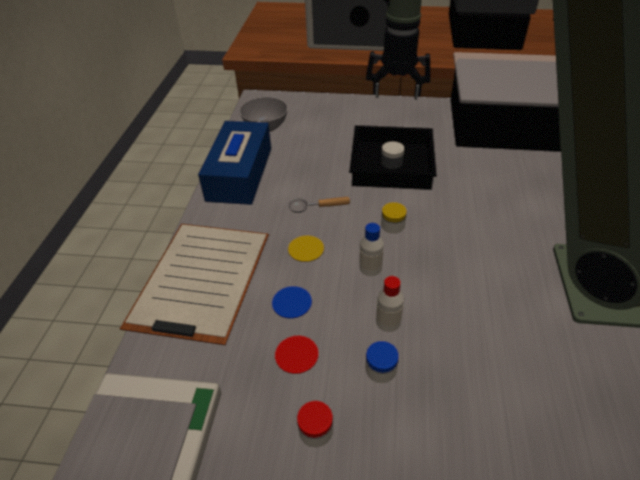

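The empty pot stands upright in the tub, at side-view pixel (393,150). Yellow pot next.

jog_arm --moves '[{"dx":-0.2,"dy":5,"dz":0,"yaw":0,"claw":1},{"dx":-0.4,"dy":10,"dz":0,"yaw":0,"claw":1},{"dx":-0.6,"dy":15,"dz":0,"yaw":0,"claw":1},{"dx":-0.8,"dy":20,"dz":0,"yaw":0,"claw":1},{"dx":-1,"dy":23,"dz":0,"yaw":0,"claw":1},{"dx":-1,"dy":24.1,"dz":-2,"yaw":0,"claw":1},{"dx":-1,"dy":24.1,"dz":-7,"yaw":0,"claw":1},{"dx":-1,"dy":24.1,"dz":-11,"yaw":0,"claw":1},{"dx":-1,"dy":24.1,"dz":-14,"yaw":0,"claw":1},{"dx":-1,"dy":24.1,"dz":-15.5,"yaw":0,"claw":1}]'

```text
t: 11.52
position: [0.4484, -0.1398, 0.036]
orientation: [0.704, 0.71, -0.001, -0.002]
contact_force: [-0.1, -0.9, -0.4]
opening: 1.003
```

jog_arm --moves '[{"dx":0,"dy":0,"dz":-1,"yaw":0,"claw":1},{"dx":0,"dy":0,"dz":-1,"yaw":0,"claw":1},{"dx":0,"dy":0,"dz":-1,"yaw":0,"claw":0},{"dx":0,"dy":0,"dz":-1,"yaw":0,"claw":0},{"dx":0,"dy":0,"dz":-1,"yaw":0,"claw":0},{"dx":0,"dy":0,"dz":-1,"yaw":0,"claw":0},{"dx":0,"dy":0,"dz":-1,"yaw":0,"claw":0},{"dx":0,"dy":0,"dz":-1,"yaw":0,"claw":0},{"dx":0,"dy":0,"dz":-1,"yaw":0,"claw":0}]'

```text
t: 12.65
position: [0.4505, -0.1405, 0.0293]
orientation: [0.704, 0.71, 0.0, 0.001]
contact_force: [-0.5, 0.7, 6.3]
opening: 0.645
```

jog_arm --moves '[{"dx":0,"dy":0,"dz":2,"yaw":0,"claw":0},{"dx":0,"dy":0,"dz":6,"yaw":0,"claw":0},{"dx":0,"dy":0,"dz":10,"yaw":0,"claw":0},{"dx":1.5,"dy":0.7,"dz":12,"yaw":0,"claw":0},{"dx":5,"dy":2.5,"dz":12,"yaw":0,"claw":0},{"dx":9,"dy":4.5,"dz":12,"yaw":0,"claw":0},{"dx":13.5,"dy":6.7,"dz":12,"yaw":0,"claw":0},{"dx":17,"dy":8.5,"dz":12,"yaw":0,"claw":0},{"dx":18.9,"dy":9.4,"dz":11,"yaw":0,"claw":0},{"dx":18.9,"dy":9.4,"dz":8,"yaw":0,"claw":0}]'

```text
t: 13.9
position: [0.6406, -0.0459, 0.1084]
orientation: [0.704, 0.71, 0.001, 0.001]
contact_force: [-0.6, -0.5, -2.2]
opening: 0.647
```

jog_arm --moves '[{"dx":0,"dy":0,"dz":-3,"yaw":0,"claw":0},{"dx":0,"dy":0,"dz":-5.5,"yaw":0,"claw":0},{"dx":0,"dy":0,"dz":-6.8,"yaw":0,"claw":0},{"dx":0,"dy":0,"dz":-7.2,"yaw":0,"claw":0},{"dx":0,"dy":0,"dz":-7.3,"yaw":0,"claw":0},{"dx":0,"dy":0,"dz":-7.3,"yaw":0,"claw":0},{"dx":0,"dy":0,"dz":-7.3,"yaw":0,"claw":0}]'

```text
t: 14.78
position: [0.6393, -0.0463, 0.0361]
orientation: [0.704, 0.71, 0.0, 0.001]
contact_force: [-0.6, -0.6, -1.5]
opening: 0.646
```

jog_arm --moves '[{"dx":0,"dy":0,"dz":-0.2,"yaw":0,"claw":0},{"dx":0,"dy":0,"dz":-0.3,"yaw":0,"claw":0},{"dx":0,"dy":0,"dz":-0.3,"yaw":0,"claw":0}]'

```text
t: 15.15
position: [0.6391, -0.0463, 0.0333]
orientation: [0.704, 0.71, 0.0, 0.0]
contact_force: [-2.5, 0.5, 5.7]
opening: 0.644
```

jog_arm --moves '[{"dx":0,"dy":0,"dz":0,"yaw":0,"claw":0.8},{"dx":0,"dy":0,"dz":0,"yaw":0,"claw":1},{"dx":0,"dy":0,"dz":0,"yaw":0,"claw":1},{"dx":0,"dy":0,"dz":0,"yaw":0,"claw":1},{"dx":0,"dy":0,"dz":3,"yaw":0,"claw":1},{"dx":0,"dy":0,"dz":8,"yaw":0,"claw":1},{"dx":0,"dy":0,"dz":13,"yaw":0,"claw":1},{"dx":0,"dy":0,"dz":16,"yaw":0,"claw":1},{"dx":-1,"dy":3,"dz":16,"yaw":0,"claw":1},{"dx":-3,"dy":7,"dz":16,"yaw":0,"claw":1}]'

```text
t: 16.4
position: [0.6092, 0.0238, 0.1928]
orientation: [0.705, 0.709, 0.001, 0.001]
contact_force: [-0.3, 0.0, -0.6]
opening: 1.0
```

jog_arm --moves '[{"dx":-3,"dy":4,"dz":0,"yaw":0,"claw":1},{"dx":-6,"dy":8.5,"dz":0,"yaw":0,"claw":1},{"dx":-9,"dy":13,"dz":0,"yaw":0,"claw":1},{"dx":-12,"dy":17.5,"dz":0,"yaw":0,"claw":1},{"dx":-14.7,"dy":21.3,"dz":0,"yaw":0,"claw":1},{"dx":-14.7,"dy":21.3,"dz":0,"yaw":0,"claw":1},{"dx":-14.7,"dy":21.3,"dz":-3,"yaw":0,"claw":1},{"dx":-14.7,"dy":21.3,"dz":-7,"yaw":0,"claw":1},{"dx":-14.7,"dy":21.3,"dz":-10,"yaw":0,"claw":1},{"dx":-14.7,"dy":21.3,"dz":-10,"yaw":0,"claw":1}]'

```text
t: 17.65
position: [0.461, 0.2353, 0.0904]
orientation: [0.705, 0.709, -0.002, -0.001]
contact_force: [0.2, -0.6, -0.1]
opening: 1.002
```

```bash
python3 scan.py | cut -c1-75
```

```text
top Pb [4.650e-01 2.230e-01 2.340e-02 4.647e-01 2.185e-01 1.010e+02 4.780e-
top Py None
top Pr [5.601e-01 3.587e-01 2.870e-02 5.623e-01 3.596e-01 3.940e+02 4.750e-
top Pe None
top Cb [6.449e-01 1.041e-01 3.970e-02 6.448e-01 1.045e-01 7.560e+02 3.800e-
top Cy [ 6.394e-01 -4.660e-02  4.010e-02  6.318e-01 -4.480e-02  3.110e+02
  3.700e-03]
top Cr [6.158e-01 2.225e-01 4.000e-02 6.156e-01 2.224e-01 7.750e+02 3.500e-
top Bb [ 4.940e-01 -3.000e-03  1.440e-02  4.940e-01 -2.900e-03  1.260e+02
  1.177e-01]
top Br [4.522e-01 1.329e-01 1.460e-02 4.523e-01 1.329e-01 1.340e+02 1.177e-
tub rim [ 0.35391543 -0.48712387  0.0440018 ] [ 0.56605141 -0.27040135  0.0
side Pb [4.638e-01 2.408e-01 2.950e-02 4.633e-01 2.412e-01 7.410e+02 4.880e
side Py None
side Pr [5.621e-01 3.626e-01 2.960e-02 5.622e-01 3.626e-01 1.009e+03 4.850e
side Pe None
side Cb [6.454e-01 1.051e-01 3.970e-02 6.452e-01 1.061e-01 9.700e+02 4.400e
side Cy [ 6.398e-01 -4.500e-02  4.050e-02  6.372e-01 -3.040e-02  3.180e+02
  4.500e-03]
side Cr [6.165e-01 2.231e-01 4.090e-02 6.163e-01 2.240e-01 1.340e+03 4.400e
side Bb None
side Br None
tub rim [ 0.35410819 -0.48603365  0.04403989] [ 0.56659035 -0.26963984  0.0
```

jog_arm --moves '[{"dx":0,"dy":0.1,"dz":-2.5,"yaw":0,"claw":1},{"dx":0,"dy":0.1,"dz":-5,"yaw":0,"claw":1},{"dx":0,"dy":0.1,"dz":-6.4,"yaw":0,"claw":1},{"dx":0,"dy":0.1,"dz":-6.4,"yaw":0,"claw":1},{"dx":0,"dy":0.1,"dz":-6.4,"yaw":0,"claw":0},{"dx":0,"dy":0.1,"dz":-6.4,"yaw":0,"claw":0},{"dx":0,"dy":0.1,"dz":-6.4,"yaw":0,"claw":0},{"dx":0,"dy":0.1,"dz":-6.4,"yaw":0,"claw":0},{"dx":0,"dy":0.1,"dz":-6.4,"yaw":0,"claw":0},{"dx":0,"dy":0.1,"dz":-6.4,"yaw":0,"claw":0}]'

```text
t: 19.0
position: [0.4627, 0.2381, 0.0296]
orientation: [0.704, 0.71, 0.001, 0.0]
contact_force: [0.4, -0.3, 5.0]
opening: 0.645
```

jog_arm --moves '[{"dx":0,"dy":0,"dz":2,"yaw":0,"claw":0},{"dx":0,"dy":0,"dz":6,"yaw":0,"claw":0},{"dx":0,"dy":0,"dz":10,"yaw":0,"claw":0},{"dx":1.5,"dy":-1.1,"dz":14,"yaw":0,"claw":0},{"dx":5,"dy":-3.6,"dz":14,"yaw":0,"claw":0},{"dx":9,"dy":-6.6,"dz":14,"yaw":0,"claw":0},{"dx":13,"dy":-9.5,"dz":14,"yaw":0,"claw":0},{"dx":16.7,"dy":-12.2,"dz":14,"yaw":0,"claw":0},{"dx":18.2,"dy":-13.3,"dz":12,"yaw":0,"claw":0},{"dx":18.2,"dy":-13.3,"dz":8,"yaw":0,"claw":0}]'

```text
t: 20.25
position: [0.6453, 0.1041, 0.1081]
orientation: [0.705, 0.709, 0.001, 0.001]
contact_force: [0.1, -0.2, -2.2]
opening: 0.641
```

jog_arm --moves '[{"dx":0,"dy":0,"dz":-3,"yaw":0,"claw":0},{"dx":0,"dy":0,"dz":-5.5,"yaw":0,"claw":0},{"dx":0,"dy":0,"dz":-6.8,"yaw":0,"claw":0},{"dx":0,"dy":0,"dz":-7.2,"yaw":0,"claw":0},{"dx":0,"dy":0,"dz":-7.4,"yaw":0,"claw":0},{"dx":0,"dy":0,"dz":-7.5,"yaw":0,"claw":0},{"dx":0,"dy":0,"dz":-7.5,"yaw":0,"claw":0}]'

```text
t: 21.12
position: [0.6442, 0.1048, 0.034]
orientation: [0.704, 0.71, 0.001, 0.0]
contact_force: [-0.2, 0.1, -0.6]
opening: 0.646
```

jog_arm --moves '[{"dx":0,"dy":0,"dz":-0.1,"yaw":0,"claw":0},{"dx":0,"dy":0,"dz":-0.1,"yaw":0,"claw":0}]'

```text
t: 21.38
position: [0.6443, 0.1047, 0.0336]
orientation: [0.704, 0.71, 0.001, 0.0]
contact_force: [-1.4, -1.0, 5.5]
opening: 0.645
```

jog_arm --moves '[{"dx":0,"dy":0,"dz":0,"yaw":0,"claw":0.8},{"dx":0,"dy":0,"dz":0,"yaw":0,"claw":1},{"dx":0,"dy":0,"dz":0,"yaw":0,"claw":1},{"dx":0,"dy":0,"dz":0,"yaw":0,"claw":1},{"dx":0,"dy":0,"dz":3,"yaw":0,"claw":1},{"dx":0,"dy":0,"dz":7,"yaw":0,"claw":1},{"dx":0,"dy":0,"dz":10,"yaw":0,"claw":1},{"dx":-1,"dy":3,"dz":10,"yaw":0,"claw":1},{"dx":-2.5,"dy":8,"dz":10,"yaw":0,"claw":1},{"dx":-4,"dy":13,"dz":10,"yaw":0,"claw":1}]'

```text
t: 22.62
position: [0.6036, 0.2357, 0.1324]
orientation: [0.705, 0.709, 0.0, 0.0]
contact_force: [0.3, -0.7, 0.3]
opening: 0.999
```

jog_arm --moves '[{"dx":-1.7,"dy":5,"dz":0,"yaw":0,"claw":1},{"dx":-3.3,"dy":9.5,"dz":0,"yaw":0,"claw":1},{"dx":-4.3,"dy":12.4,"dz":0,"yaw":0,"claw":1},{"dx":-4.3,"dy":12.4,"dz":0,"yaw":0,"claw":1},{"dx":-4.3,"dy":12.4,"dz":-3,"yaw":0,"claw":1},{"dx":-4.3,"dy":12.4,"dz":-6,"yaw":0,"claw":1},{"dx":-4.3,"dy":12.4,"dz":-6,"yaw":0,"claw":1}]'

```text
t: 23.5
position: [0.5598, 0.3567, 0.0699]
orientation: [0.705, 0.709, -0.003, -0.001]
contact_force: [-0.2, -0.1, 0.1]
opening: 1.0
```

jog_arm --moves '[{"dx":0,"dy":0.1,"dz":-2.5,"yaw":0,"claw":1},{"dx":0,"dy":0.1,"dz":-4,"yaw":0,"claw":1},{"dx":0,"dy":0.1,"dz":-4.3,"yaw":0,"claw":1},{"dx":0,"dy":0.1,"dz":-4.3,"yaw":0,"claw":1},{"dx":0,"dy":0.1,"dz":-4.3,"yaw":0,"claw":0},{"dx":0,"dy":0.1,"dz":-4.3,"yaw":0,"claw":0},{"dx":0,"dy":0.1,"dz":-4.3,"yaw":0,"claw":0},{"dx":0,"dy":0.1,"dz":-4.3,"yaw":0,"claw":0},{"dx":0,"dy":0.1,"dz":-4.3,"yaw":0,"claw":0},{"dx":0,"dy":0.1,"dz":-4.3,"yaw":0,"claw":0}]'

```text
t: 24.75
position: [0.5616, 0.3601, 0.0305]
orientation: [0.704, 0.71, 0.001, 0.0]
contact_force: [0.2, -0.1, 6.3]
opening: 0.645
```

jog_arm --moves '[{"dx":0,"dy":0,"dz":2,"yaw":0,"claw":0},{"dx":0,"dy":0,"dz":6,"yaw":0,"claw":0},{"dx":0,"dy":0,"dz":8,"yaw":0,"claw":0},{"dx":1.5,"dy":-3.7,"dz":8,"yaw":0,"claw":0},{"dx":3,"dy":-7.5,"dz":8,"yaw":0,"claw":0},{"dx":4.5,"dy":-11.3,"dz":8,"yaw":0,"claw":0},{"dx":5.5,"dy":-13.7,"dz":8,"yaw":0,"claw":0},{"dx":5.5,"dy":-13.7,"dz":7,"yaw":0,"claw":0},{"dx":5.5,"dy":-13.7,"dz":4,"yaw":0,"claw":0},{"dx":5.5,"dy":-13.7,"dz":2,"yaw":0,"claw":0}]'

```text
t: 26.0
position: [0.6143, 0.2233, 0.0471]
orientation: [0.704, 0.71, -0.001, -0.001]
contact_force: [0.1, -0.4, -0.5]
opening: 0.644
```

jog_arm --moves '[{"dx":0,"dy":0,"dz":-0.8,"yaw":0,"claw":0},{"dx":0,"dy":0,"dz":-1.2,"yaw":0,"claw":0},{"dx":0,"dy":0,"dz":-1.4,"yaw":0,"claw":0},{"dx":0,"dy":0,"dz":-1.5,"yaw":0,"claw":0},{"dx":0,"dy":0,"dz":-1.5,"yaw":0,"claw":0}]'

```text
t: 26.62
position: [0.6161, 0.2228, 0.0348]
orientation: [0.704, 0.71, 0.0, 0.0]
contact_force: [-0.4, -0.8, -1.3]
opening: 0.648
```

jog_arm --moves '[{"dx":0,"dy":0,"dz":-0.1,"yaw":0,"claw":0},{"dx":0,"dy":0,"dz":-0.1,"yaw":0,"claw":0}]'

```text
t: 26.88
position: [0.6162, 0.2228, 0.0345]
orientation: [0.704, 0.71, 0.001, 0.0]
contact_force: [-1.5, -0.3, 4.9]
opening: 0.638
```

Contact again, so release, lift and pull back.

jog_arm --moves '[{"dx":0,"dy":0,"dz":0,"yaw":0,"claw":0.8},{"dx":0,"dy":0,"dz":0,"yaw":0,"claw":1},{"dx":0,"dy":0,"dz":0,"yaw":0,"claw":1},{"dx":0,"dy":0,"dz":0,"yaw":0,"claw":1},{"dx":0,"dy":0,"dz":3,"yaw":0,"claw":1},{"dx":0,"dy":0,"dz":8,"yaw":0,"claw":1},{"dx":0,"dy":0,"dz":13,"yaw":0,"claw":1},{"dx":0,"dy":0,"dz":18,"yaw":0,"claw":1},{"dx":-3,"dy":4,"dz":20,"yaw":0,"claw":1},{"dx":-6,"dy":8,"dz":20,"yaw":0,"claw":1}]'

```text
t: 28.12
position: [0.5564, 0.3036, 0.2359]
orientation: [0.705, 0.709, 0.003, 0.001]
contact_force: [-0.7, -0.1, -1.0]
opening: 0.996
```

jog_arm --moves '[{"dx":-5,"dy":4,"dz":0,"yaw":0,"claw":1},{"dx":-10,"dy":8,"dz":0,"yaw":0,"claw":1},{"dx":-15,"dy":12,"dz":0,"yaw":0,"claw":1},{"dx":-20,"dy":14,"dz":0,"yaw":0,"claw":1},{"dx":-20,"dy":14,"dz":0,"yaw":0,"claw":1},{"dx":-20,"dy":14,"dz":0,"yaw":0,"claw":1}]'

```text
t: 28.88
position: [0.3561, 0.4427, 0.2335]
orientation: [0.704, 0.71, 0.0, 0.0]
contact_force: [0.5, -0.1, 0.0]
opening: 1.0
```

Run:
```python
from h import *
for cam in("top","side"):
    cl=cloud(cam);cv2.imwrite(f"pics/{cam}2.png",cl[0])
    for n,c,xy,z in [("Pb","blue",(.645,.105),.052),("Py","yellow",(.639,-.046),.052),("Pr","red",(.616,.223),.052),("Pe","white",(.46,-.38),.053),("Cb","blue",(.645,.105),.004),("Cy","yellow",(.639,-.046),.004),("Cr","red",(.616,.223),.004),("Bb","blue",(.495,0),.118),("Br","red",(.455,.14),.118)]:
        print(cam,n,find(cam,c,xy,z,cl=cl))
```

```text
top Pb [6.431e-01 1.037e-01 2.770e-02 6.431e-01 1.040e-01 4.110e+02 5.190e-02]
top Py [ 6.374e-01 -4.620e-02  2.780e-02  6.376e-01 -4.620e-02  4.120e+02
  5.190e-02]
top Pr [6.143e-01 2.222e-01 2.820e-02 6.145e-01 2.222e-01 4.210e+02 5.170e-02]
top Pe [ 4.594e-01 -3.791e-01  2.750e-02  4.593e-01 -3.792e-01  4.220e+02
  5.290e-02]
top Cb [6.448e-01 1.044e-01 3.980e-02 6.375e-01 1.005e-01 2.910e+02 3.700e-03]
top Cy [ 6.393e-01 -4.660e-02  4.020e-02  6.313e-01 -4.600e-02  3.030e+02
  3.500e-03]
top Cr [6.162e-01 2.228e-01 4.040e-02 6.085e-01 2.135e-01 2.960e+02 3.300e-03]
top Bb [ 4.940e-01 -3.000e-03  1.440e-02  4.940e-01 -2.800e-03  1.250e+02
  1.179e-01]
top Br [4.522e-01 1.329e-01 1.460e-02 4.524e-01 1.329e-01 1.350e+02 1.174e-01]
side Pb [6.425e-01 1.080e-01 3.040e-02 6.431e-01 1.087e-01 5.330e+02 5.240e-02]
side Py [ 6.362e-01 -4.300e-02  3.130e-02  6.384e-01 -4.230e-02  4.150e+02
  5.240e-02]
side Pr [6.161e-01 2.259e-01 2.990e-02 6.157e-01 2.260e-01 7.180e+02 5.250e-02]
side Pe [ 4.601e-01 -3.791e-01  2.690e-02  4.602e-01 -3.786e-01  2.000e+02
  5.370e-02]
side Cb [6.450e-01 1.058e-01 3.900e-02 6.432e-01 1.203e-01 3.550e+02 4.800e-03]
side Cy [ 6.398e-01 -4.500e-02  4.050e-02  6.371e-01 -3.040e-02  3.130e+02
  4.500e-03]
side Cr [6.222e-01 2.164e-01 4.900e-02 6.133e-01 2.378e-01 5.270e+02 4.400e-03]
side Bb [4.96e-01 2.30e-03 1.77e-02 4.95e-01 1.60e-03 1.43e+02 1.18e-01]
side Br [4.535e-01 1.373e-01 1.740e-02 4.537e-01 1.369e-01 2.030e+02 1.182e-01]
```

View pics/top2.png

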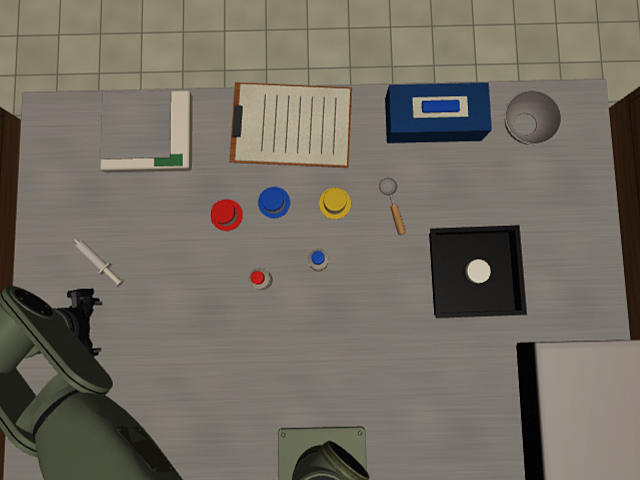

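View pics/side2.png

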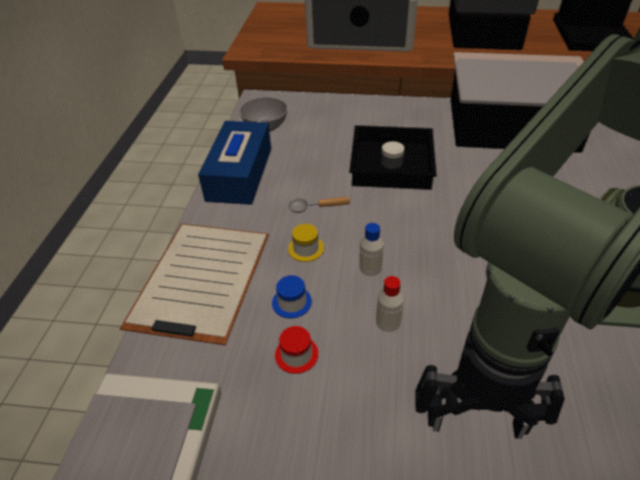

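Both views show each pot upright on its matching coaster: red (226,215), blue (274,202) and yellow (335,203) in the top view. The empty pot is in the tub at (478,271), and the bottles haven't moved.

```bash
python3 -c "from rig import workorder; print(workorder.close_job())"
```

```text
the job is handed in; nothing more can be done
None
```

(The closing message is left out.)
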